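Lock the water-filter cover with its slotted key

TASK

Lock the lid of the white water-filter box: take the orange key from its wooden stand, set its blade in the slot of the brass cam, push the cam in and turn it a quarter turn clockwise until it springs up into its locked seat, then stand the key upright fully home in its stand again. Work gently: the key must never bear on the filter box with more than 25 N, and only the key may touch the box. Leave the other things on the counter where they are.

Things in the scene. Friction and masses are not known exactly. Their poses are not given: they have to be found in the camera images.
- filter_box: White water-filter housing, fixed, 180 (x) x 130 (y) mm; origin at the centre of its underside, z up, lid top at z 80 mm. It stands on screw feet, so the origin is 1 to 9 mm above the counter. Two hose stubs stick out 30 mm at its +x end. On the lid's middle stands a black round boss, 62 mm across, 25 mm high, with the slotted brass cam, 41 mm across, flush in its mouth.
- lock_home (a point): Middle of the boss's play, at the cam's top face, 105 mm above the box's origin; axes as the filter box. Boss and cam sit off this point by up to 7 mm either way along y (not x), differently each time and not measured: find the slot by feel or by eye. It takes about 5 N to drag the boss sideways; its play ends at 8 mm. The robot must not touch it, only the key.
- slot_floor (a point): Floor of the cam's slot below lock_home (99 mm above the box's origin with the cam up). The slot is 5.5 mm wide, 28.5 mm long, 6 mm deep, through the cam's centre. Unlocked it lies along the box's x, the cam's red dot towards lid_red_mark; locked along y, the dot towards lid_green_mark.
- lid_red_mark (a point): Red mark on the lid, +x side: unlocked. Here a hidden pin blocks the cam until it is pushed straight down 3 mm. The cam's spring gives way from about 5 N, takes about 7 N at 3 mm and 8 N at 4.5 mm, where it bottoms hard.
- lid_green_mark (a point): Green mark on the lid, -y side: locked. Held down, the cam turns with about 0.05 to 0.08 N m; from about 80 degrees its spring lifts it into the seat at 90 degrees; hard stop 2 degrees past that. The blade has about 0.1 rad of play in the slot, so the key turns that much further than the cam.
- cam (a joint): Turn of the slotted cam in rad: 0 = unlocked, grows clockwise seen from above, 1.57 = locked and seated (hard stop at 1.60).
- key: Service key, 70 g, loose, standing blade-down in its stand. Origin at the centre of the blade's lower end, z up along the key, x along the blade's width. Steel blade 22 mm wide (x), 3 mm thick (y), 20 mm long (z 0 to 20 mm); steel collar 34 x 20 mm from z 20 to 26 mm; orange handle 40 mm (x) x 16 mm (y) from z 26 to 82 mm. Half a turn about z makes no difference.
- key_stand: Dark wooden block fixed to the counter, 70 (x) x 60 (y) x 45 mm high, origin at the centre of its underside. In its top is a pocket for the blade, 26 mm along x, 7 mm along y, 30 mm deep; the key's collar rests on the block's top.
- stand_seat (a point): Where the key's origin (blade end) is when the key stands in its stand: over the stand's origin, 25 mm above the counter.
- tea_cup: Bystander, loose: small white ceramic cup, 68 mm across, 55 mm high; origin at the centre of its underside.
- tea_tin: Bystander, loose: green tea tin, 52 mm across, 70 mm high; origin at the centre of its underside.
- mug: Bystander, loose: blue mug with a handle, 74 mm across, 85 mm high; origin at the centre of its underside.
- spice_jar: Bystander, loose: glass jar with a green cap, 66 mm across, 90 mm high; origin at the centre of its underside.
- bowl: Bystander, loose: green plastic bowl, 120 mm across, 50 mm high; origin at the centre of its underside.
- clay_pot: Bystander, loose: terracotta pot with lid, 80 mm across, 95 mm high; origin at the centre of its underside.
- cartridge: Bystander, loose: white spare filter cartridge standing upright, 64 mm across, 140 mm high; origin at the centre of its underside.
Things that resemble listed ones, but are neither listed nor needed, are in the scene too. What is shaped like the key_stand but blue or red is not meant.

How it is judged (in metres and radians):
On the way, in this order (a step that is already met when the one before it is completed fails the run):
1. the key is lifted out of its stand (height (world z) of key above 0.06 m and value of joint cam below 0.3 rad), for 0.2 s.
2. the cam is turned to its locked seat and the key is drawn clear of it (value of joint cam above 1.48 rad and contact force between key and filter_box below 0.1 N and z of key in the frame of lock_home above 0.005 m), for 0.2 s.
At the end, for the whole second after the job is handed in: The cam reads more than 1.48 rad (seated at 1.57); the key stands in its stand's pocket at rest, its blade end within 5 mm sideways and 3 mm in height of the seat point and tilted less than 0.08 rad, let go of (value of joint cam above 1.48 rad and horizontal distance between key and stand_seat below 0.005 m and z of key in the frame of stand_seat between -0.003 and 0.003 m and angle between key's own z axis and vertical below 0.08 rad and linear speed of key below 0.01 m/s); the robot touches nothing.
It fails at once if the key bears on the filter box with more than 25 N (contact force between key and filter_box above 25 N).
It fails at once if the robot itself touches the filter box (contact force between any of the fingers, the arm and filter_box above 0.5 N).
It fails at once if a bystander is moved more than 20 mm (distance of any of tea_cup, tea_tin, mug, spice_jar, bowl, clay_pot, cartridge from where it was at the start of the episode above 0.02 m).
It also fails if it takes over 72 s, if anything falls off the work surface, if the arm or the gripper's body presses on something with over 40 N, if the wrist force passes 120 N, or if a joint passes its speed limit or range.

ROBOT

A 6-joint arm with a two-finger parallel gripper is mounted at the origin on the work surface. World frame = base frame: x ahead of the robot, y to its left, z up, the work surface at z = 0. Lengths are in m, angles in degrees, forces in N, time in s.
With the tool pointing down it reaches from about 0.3 to 0.75 m from the base axis. Payload 8.5 kg.
Tool frame: the origin (TCP) lies on the centre line of the jaws, within the pads' length; the fingertips stand 25 mm ahead of it and the grasp point (between the pads) lies 6 mm ahead of it; z points along the fingers, y is the line along which they close (so a half turn about z gives the same grasp; the last joint's range is limited). The gripper opens to 85 mm and grips with 20 to 120 N. Pads are 22 mm wide; open, the fingers measure 114 mm over their backs; the gripper's body (76 mm by 85 mm) begins 54 mm behind the grasp point. The pads swing forward as they close: fully open they stand 13 mm farther back than shut.
Start: joints at [56.534, 21.807, 74.336, -0, 83.858, -12.336], TCP at [0.198, 0.513, 0.256] pointing down, gripper open.
Joint ranges: [-178.18, 178.18], [-50.72, 133.34], [12.68, 142.11], [-81.47, 261.47], [9.98, 163.14], [-165.26, 165.26]. Speed limits (degrees/s): [136.94, 136.94, 180, 180, 180, 180].

INTERFACE

Orientations are given as a 3x3 rotation matrix whose columns are the frame's x, y, z axes.
In Python, from rig import telemetry, optics, env gives the robot as it stands.
- The arm moves only by the tool send_rows, never from a script. Its argument "deltas" is a list that holds one entry, the list of rows, each a list of 7 numbers: the shift along the tool's x, y, z in m, then the turn, a rotation vector about the tool's x, y, z in rad, then the opening, from -1 (shut) to 1 (fully open), so that 0 is half open. In form: [[[x, y, z, ax, ay, az, grip], ...]]. A call has 1 to 12 rows; each row shifts and turns the commanded pose from where the row before left it, along the tool's axes as they then stand; what a row does not reach is not made up. A row lasts 1/8 s, in which the tool goes at most 62.5 mm and 10.7 degrees, less where a joint would pass 70% of its speed; a pose out of reach is approached as far as the arm can. A call is refused whole if a number of a shift passes 0.0625 or a number of a turn 0.188, either way. A call with a gripper value outside its range is refused whole. The fingers move at their own pace and stop on an object; "squeeze" is the grip in N (left out, the last holds). Time passes only in rows, so rows that do not move let the fingers close. It gives the time, the measured TCP pose, the force, the opening and the grip force at its end, in the units of the state.
- telemetry.observe(): the state, without advancing time (a new reading comes with each control period).
- optics.get_image(name): name is "scene" or "side" or "wrist"; returns a dict with "image" (400x640x3 uint8, red, green, blue), "range_z" (400x640 float32, m along the optical axis (not along the pixel's ray), 0 where there is no reading), "K" (3x3 intrinsics, pixels), "rvec" (rotation vector, rad) and "tvec" (3), from world to camera coordinates, as OpenCV has them; the wrist camera has in their place "hand_eye" (4x4, takes a point from camera to tool coordinates, whose origin is the TCP and whose axes are the flange's). Camera axes: x right, y down, z forward; pixel columns grow to the right and rows downward; lengths in m; the calibration is good to about 2 mm. The wrist camera is an equidistant fisheye: a pixel r from the principal point sees the ray r / f radians off the axis. A picture is of the moment at which its call begins: read the wrist's pose just before it.
- env.close_job(): hands the job in; it is judged then, once.
The state is a dict: "time_s": time; "q": joint angles; "qvel": joint speeds; "joint_efforts": joint torques, N m; "position": TCP position; "tool_rot": TCP orientation; "ft_force": force on the tool from outside, world axes, zero at the start; "wrist_torque": the same for the moment, N m; "grip_width": finger opening in m; "gripper_force": force on a finger pad.
Only numpy, scipy, OpenCV 4.12 (cv2) and the standard library are available. Lean on these libraries where they do the work, as an engineer would, in place of code of your own. Each camera call takes 0.05 s, during which the arm holds its last target. There are 200 camera calls.

## Working session

There is one attempt and no reset: what is moved stays moved. The work goes in short steps, Python scripts to look and compute and a tool call to move; the robot and the scene stay as the last step left them, time stands still between calls to the robot, and variables do not carry over. Pictures are saved under pics/ and viewed, at most 10 in all, crops included, and the job is handed in when it is done.

Besides the shell and the picture viewer there is one more tool, called as name(argument=value, ...) on one line, values as JSON. send_rows: Moves the arm, as the interface text tells. Its arguments: {"type":"object","properties":{"deltas":{"type":"array"},"squeeze":{"type":"number"}},"required":["deltas"]}

```bash
mkdir -p pics; cat > h.py <<'E'
import numpy as np, cv2, sys
from rig import telemetry, optics, env
def cam(n):
    s=telemetry.observe(); d=optics.get_image(n)
    np.savez(f'{n}.npz',**{k:v for k,v in d.items()},pos=s['position'],rot=s['tool_rot']); return d
def save(n,img,box=None,sc=1):
    if box: img=img[box[1]:box[3],box[0]:box[2]]
    img=cv2.resize(img,None,fx=sc,fy=sc,interpolation=cv2.INTER_CUBIC)
    cv2.imwrite(f'pics/{n}.png',cv2.cvtColor(img,cv2.COLOR_RGB2BGR))
def ray(d,u,v):
    d_=np.linalg.inv(d['K'])@np.array([u,v,1.]); R,_=cv2.Rodrigues(np.array(d['rvec'],float)); 
    return -R.T@np.array(d['tvec']).ravel(), R.T@d_
def onz(d,u,v,z):
    c,r=ray(d,u,v); return c+r*(z-c[2])/r[2]
def dep(d,u,v):
    c,r=ray(d,u,v); return c+r*d['range_z'][int(v),int(u)]
def cloud(d):
    v,u=np.mgrid[0:400,0:640]; p=np.stack([u,v,np.ones_like(u)],-1)@np.linalg.inv(d['K']).T*d['range_z'][...,None]
    R,_=cv2.Rodrigues(np.array(d['rvec'],float)); return (p-np.array(d['tvec']).ravel())@R
E
python3 - <<'E'
from h import *
a=cam('scene');b=cam('side')
save('scene',a['image']);save('side',b['image'])
for d in(a,b): print(d['K'],ray(d,320,200))
s=telemetry.observe();print(s['position'],s['tool_rot'],s['ft_force'],s['grip_width'],s['time_s'])
E
```

```text
[[414.27247081   0.         312.9288478 ]
 [  0.         414.27247081 198.64949031]
 [  0.           0.           1.        ]] (array([1.5683374 , 0.219684  , 0.73327605]), array([-0.81969253, -0.1776941 , -0.54482193]))
[[385.21581691   0.         319.99750284]
 [  0.         385.21581691 204.88502135]
 [  0.           0.           1.        ]] (array([ 0.04155719, -0.72775196,  0.807313  ]), array([ 0.49372483,  0.62310668, -0.60674103]))
[0.19813817 0.51282633 0.25578412] [[-9.32782736e-01  3.60438522e-01 -6.63160434e-04]
 [ 3.60439059e-01  9.32782143e-01 -1.07651255e-03]
 [ 2.30567616e-04 -1.24318125e-03 -9.99999201e-01]] [-0.74772111 -0.07244368 -0.25101391] 0.08535820949982027 0.1
```

View pics/scene.png

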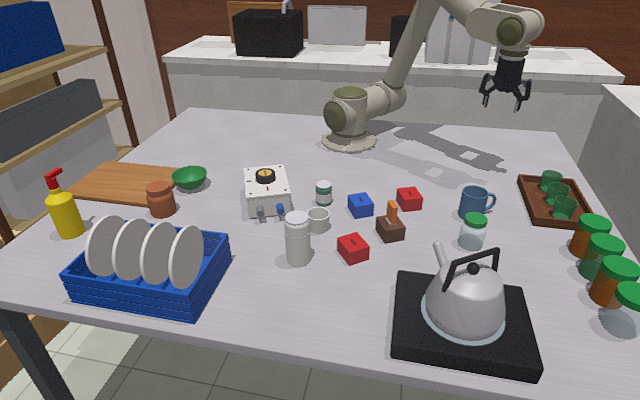

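View pics/side.png

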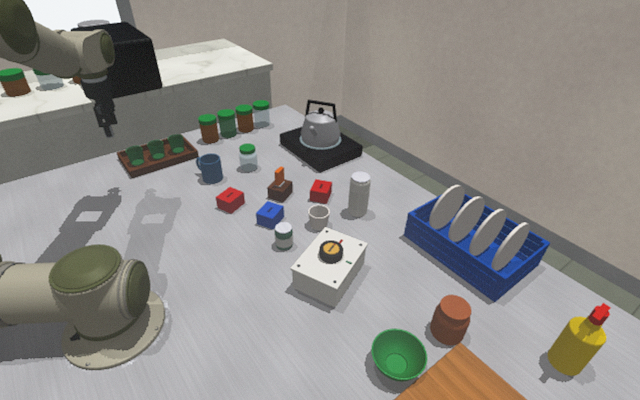

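The scene view shows the box at (266,188), boss (265,176), and the brown stand with the orange key at (391,225). The side view has them at (330,265), (331,250) and (279,185). The look-alike blocks are blue (361,205) and red (409,198) and (353,248); only the brown one at (391,225) holds the orange key. I'll confirm this in a crop and measure.

```bash
python3 - <<'E'
from h import *
L=lambda n:dict(np.load(n+'.npz'))
a,b=L('scene'),L('side')
ca=cv2.resize(a['image'][160:250,230:430],None,fx=4,fy=4,interpolation=cv2.INTER_CUBIC)[:, :]
cb=cv2.resize(b['image'][155:305,250:385],None,fx=3,fy=3,interpolation=cv2.INTER_CUBIC)
save('crop',cv2.resize(ca,(800,360))[:, :]); save('cropb',cb)
for nm,d,bk,bb in(('scene',a,(370,195,415,245),(235,155,300,225)),('side',b,(262,162,298,203),(285,222,372,308))):
    P=cloud(d); hsv=cv2.cvtColor(d['image'],cv2.COLOR_RGB2HSV); H,S,V=[hsv[...,i].astype(int) for i in range(3)]
    def reg(q): m=np.zeros((400,640),bool); m[q[1]:q[3],q[0]:q[2]]=1; return m
    r=reg(bk)
    og=r&(S>150)&(V>130)&(H<20)
    p=P[og]; print(nm,'key n',len(p),'z',np.percentile(p[:,2],[2,50,98]).round(4))
    t=p[p[:,2]>np.percentile(p[:,2],98)-.006]; 
    if len(t)>4: print(' key top',t.mean(0).round(4),cv2.minAreaRect((t[:,:2]*1000).astype(np.float32)))
    st=r&~og&(S>60)&(H<20)&(abs(P[...,2]-.045)<.006); p=P[st]
    print(' stand top',len(p),p.mean(0).round(4),cv2.minAreaRect((p[:,:2]*1000).astype(np.float32)))
    r=reg(bb); 
    lid=r&(S<40)&(V>120)&(P[...,2]>.07)&(P[...,2]<.1); p=P[lid]
    print(' lid z',np.percentile(p[:,2],[5,50,95]).round(4),cv2.minAreaRect((p[:,:2]*1000).astype(np.float32)))
    bz=np.median(p[:,2])
    m=r&(P[...,2]>bz+.018)&(P[...,2]<bz+.04); p=P[m]; print(' boss top',p.mean(0).round(4),np.median(p[:,2]),cv2.minEnclosingCircle((p[:,:2]*1000).astype(np.float32)))
    m=r&(P[...,2]>bz+.018)&(H>10)&(H<30)&(S>80); p=P[m]; print(' brass',p.mean(0).round(4),len(p),cv2.minEnclosingCircle((p[:,:2]*1000).astype(np.float32)))
    for n,m in(('red',r&((H<8)|(H>172))&(S>120)),('green',r&(H>40)&(H<85)&(S>100)&(P[...,2]>.07))):
        k,l,s,c=cv2.connectedComponentsWithStats(m.astype(np.uint8)); 
        for i in range(1,k): print(' ',n,s[i,4],c[i].round(1),onz(d,*c[i],bz).round(4),P[l==i].mean(0).round(4))
E
```

```text
scene key n 171 z [0.0187 0.0757 0.1102]
 key top [0.611  0.2122 0.1082] ((609.6369018554688, 212.01803588867188), (34.466392517089844, 12.609077453613281), 28.547910690307617)
 stand top 250 [0.6134 0.2139 0.0456] ((557.3670654296875, 219.44509887695312), (82.88267517089844, 186.8756561279297), 83.09982299804688)
 lid z [0.0743 0.0852 0.0876] ((508.13970947265625, -185.03225708007812), (193.17396545410156, 134.2393035888672), 23.112031936645508)
 boss top [ 0.5154 -0.1829  0.1095] 0.10982589431566629 ((630.8665161132812, -124.20144653320312), 166.59060668945312)
 brass [ 0.51   -0.1843  0.1102] 79 ((510.5405578613281, -184.33355712890625), 24.2673282623291)
  red 3 [267. 188.] [ 0.5592 -0.1624  0.0852] [ 0.5614 -0.1615  0.0866]
side key n 30 z [0.0997 0.106  0.4021]
 stand top 123 [0.5997 0.1979 0.0449] ((602.4523315429688, 205.74769592285156), (68.39197540283203, 61.270408630371094), 33.11733627319336)
 lid z [0.0807 0.0837 0.086 ] ((486.9930114746094, -136.2621612548828), (189.07656860351562, 243.49151611328125), 23.988231658935547)
 boss top [ 0.5065 -0.1891  0.1079] 0.10834956713688705 ((509.029296875, -187.50244140625), 32.569114685058594)
 brass [ 0.5086 -0.1885  0.1083] 156 ((509.4337463378906, -189.85122680664062), 23.268518447875977)
  red 4 [340.5 241. ] [ 0.5635 -0.1635  0.0837] [ 0.5625 -0.1646  0.0851]
  red 1 [334. 243.] [ 0.5443 -0.159   0.0837] [ 0.5248 -0.1811  0.1117]
```

View pics/crop.png

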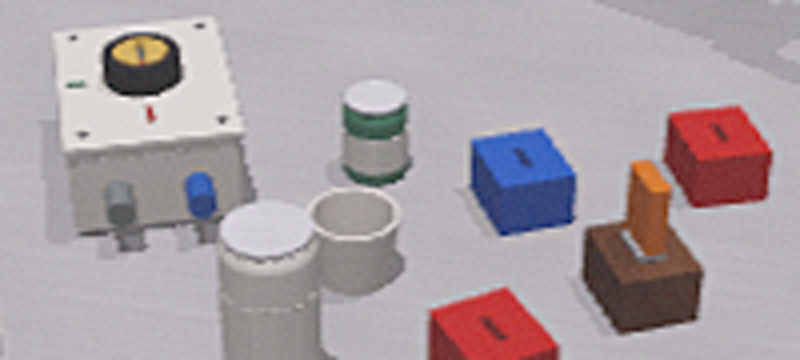

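View pics/cropb.png

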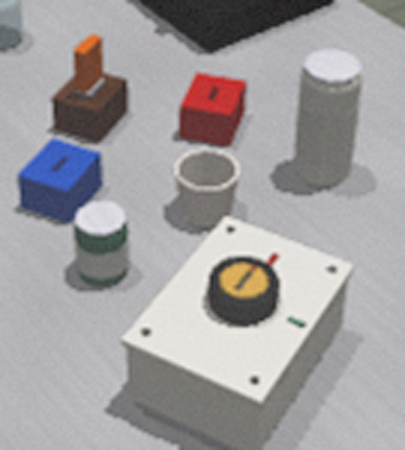

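The crop confirms it: the only brown stand, with the orange key in it, is at scene (391,225), around (0.605, 0.208) with yaw near 30°. The empty blue and red blocks are not the one meant. The box's yaw is about 24°, and the lid top is at z≈0.085. Next I go above the key.

send_rows(deltas=[[[-0.0545,-0.0155,0,0,0,0,0.3],[-0.0545,-0.0155,0,0,0,0,0.3],[-0.0545,-0.0155,0,0,0,0,0.3],[-0.0545,-0.0155,0,0,0,0,0.3],[-0.0545,-0.0155,0,0,0,0,0.3],[-0.0545,-0.0155,0,0,0,0,0.3],[-0.0545,-0.0155,0,0,0,0,0.3],[-0.0545,-0.0155,0,0,0,0,0.3],[-0.0545,-0.0155,0,0,0,0,0.3],[0,0,0,0,0,-0.18,0.3],[0,0,0,0,0,-0.18,0.3],[0,0,0,0,0,-0.18,0.3]]])

```text
time_s: 1.6
position: [0.6055, 0.2059, 0.2557]
tool_rot: [[-0.984, -0.176, -0.001], [-0.176, 0.984, -0.0], [0.001, 0.0, -1.0]]
ft_force: [0.5, 0.2, 0.1]
grip_width: 0.0554
gripper_force: 0.0
```

send_rows(deltas=[[[0,0,0,0,0,-0.18,0.3],[0,0,0,0,0,-0.18,0.3],[0,0,0,0,0,0,0.3],[0,0,0,0,0,0,0.3]]])

```text
time_s: 2.1
position: [0.6055, 0.2061, 0.2561]
tool_rot: [[-0.864, -0.504, -0.0], [-0.504, 0.864, -0.0], [0.0, 0.0, -1.0]]
ft_force: [1.4, -0.6, -0.6]
grip_width: 0.0555
gripper_force: 0.0
```

```bash
python3 - <<'E'
from h import *
d=cam('wrist'); save('w1',d['image']); print(d['K'],d['hand_eye'],telemetry.observe()['q'])
E
```

```text
[[309.70691629   0.         319.46264734]
 [  0.         309.70691629 197.49522121]
 [  0.           0.           1.        ]] [[ 4.94489388e-04 -9.64306113e-01 -2.64789494e-01  6.57931361e-02]
 [ 9.99999877e-01  4.85255433e-04  1.00285501e-04  7.17312379e-04]
 [ 3.17846189e-05 -2.64789511e-01  9.64306234e-01 -1.17795455e-01]
 [ 0.00000000e+00  0.00000000e+00  0.00000000e+00  1.00000000e+00]] [ 8.20912850e+00  3.11038169e+01  5.86233710e+01  6.11248672e-04
  9.02909021e+01 -1.12064747e+02]
```

View pics/w1.png

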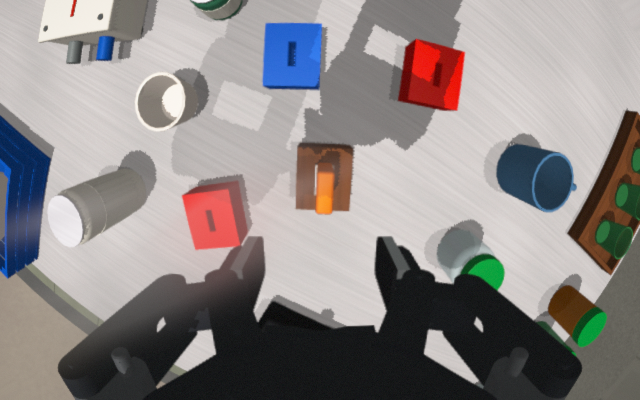

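The wrist view shows the brown stand at (325,177) with the orange key top at (325,197), nearly aligned with the jaws. I'll measure the key, the stand top and the pocket.

```bash
cat >> h.py <<'E'
def wcloud(d):
    v,u=np.mgrid[0:400,0:640]; K=d['K']; x=(u-K[0,2])/K[0,0]; y=(v-K[1,2])/K[1,1]; r=np.hypot(x,y)+1e-9
    n=np.stack([x/r*np.tan(r),y/r*np.tan(r),np.ones_like(r)],-1)*d['range_z'][...,None]
    T=d['hand_eye']; t=n@T[:3,:3].T+T[:3,3]; return t, t@d['rot'].T+d['pos']
def rect(p):
    c,(w,h),a=cv2.minAreaRect((p*1000).astype(np.float32))
    if w<h: w,h,a=h,w,a+90
    return np.round(c,1),round(w,1),round(h,1),round(a%180,1)
E
python3 - <<'E'
from h import *
d=dict(np.load('wrist.npz')); t,P=wcloud(d); hsv=cv2.cvtColor(d['image'],cv2.COLOR_RGB2HSV); H,S,V=[hsv[...,i].astype(int) for i in range(3)]
r=np.zeros((400,640),bool); r[135:220,285:365]=1
og=r&(H<20)&(S>180)&(V>170); z=P[og][:,2]; print(np.percentile(z,[2,50,98]))
top=og&(P[...,2]>.103)&(P[...,2]<.112)
for n,m in(('key',top),('stand',r&(abs(P[...,2]-.045)<.004)),('collar',r&(abs(P[...,2]-.051)<.003)&(S<60))):
    k,l,s,c=cv2.connectedComponentsWithStats(m.astype(np.uint8)); i=1+np.argmax(s[1:,4]); m=l==i
    print(n,m.sum(),P[m].mean(0).round(4),'tool',t[m].mean(0).round(4),rect(t[m][:,:2]),rect(P[m][:,:2]))
E
```

```text
[0.10552899 0.10718129 0.10871309]
key 522 [0.6076 0.2139 0.1071] tool [-0.0058  0.0057  0.149 ] (array([-3.7,  4.9]), 35.4, 14.5, 0.1) (array([606.1, 212.1]), 35.4, 14.5, 30.2)
stand 2577 [0.6023 0.21   0.0452] tool [0.0006 0.0049 0.2109] (array([-3.5,  5.4]), 70.7, 60.4, 2.6) (array([605.6, 212.5]), 70.7, 60.4, 27.7)
collar 47 [0.6099 0.204  0.051 ] tool [-0.0029 -0.0041  0.2051] (array([-2.7, -3.8]), 32.9, 2.2, 3.3) (array([609.6, 204.1]), 32.9, 2.2, 26.9)
```

send_rows(deltas=[[[-0.0035,0.0053,0,0,0,0,0.1],[0,0,0.03,0,0,0.045,0.1],[0,0,0.04,0,0,0,0.1],[0,0,0.04,0,0,0,0.1],[0,0,0.03,0,0,0,0.1],[0,0,0.02,0,0,0,0.1],[0,0,0.013,0,0,0,0.1],[0,0,0,0,0,0,-1],[0,0,0,0,0,0,-1],[0,0,0,0,0,0,-1],[0,0,0,0,0,0,-1],[0,0,0,0,0,0,-1]]], squeeze=60)

```text
time_s: 3.65
position: [0.6062, 0.2125, 0.0842]
tool_rot: [[-0.884, -0.467, 0.002], [-0.467, 0.884, 0.0], [-0.001, -0.0, -1.0]]
ft_force: [-0.1, 0.1, 5.4]
grip_width: 0.0153
gripper_force: 59.1
```

send_rows(deltas=[[[0,0,-0.02,0,0,0,-1],[0,0,-0.05,0,0,0,-1],[0,0,-0.05,0,0,0,-1],[0,0,-0.05,0,0,0,-1],[0.0318,-0.0438,0,0,0,0,-1],[0.0318,-0.0438,0,0,0,0,-1],[0.0318,-0.0438,0,0,0,0,-1],[0.0318,-0.0438,0,0,0,0,-1],[0.0318,-0.0438,0,0,0,0,-1],[0.0318,-0.0438,0,0,0,0,-1],[0.0318,-0.0438,0,0,0,0,-1],[0,0,0,0,0,0.066,-1]]])

```text
time_s: 5.15
position: [0.5515, -0.1661, 0.2527]
tool_rot: [[-0.916, -0.402, -0.001], [-0.402, 0.916, -0.0], [0.001, 0.0, -1.0]]
ft_force: [-0.8, 0.3, -0.5]
grip_width: 0.0153
gripper_force: 58.7
```

send_rows(deltas=[[[0,0,0.04,0,0,0,-1],[0,0,0,0,0,0,-1],[0,0,0,0,0,0,-1]]])

```text
time_s: 5.52
position: [0.5527, -0.1628, 0.2144]
tool_rot: [[-0.913, -0.408, 0.001], [-0.408, 0.913, -0.001], [-0.001, -0.001, -1.0]]
ft_force: [-0.4, 0.3, -0.6]
grip_width: 0.0156
gripper_force: 58.6
```

```bash
python3 - <<'E'
from h import *
d=cam('wrist'); save('w2',d['image'],(200,60,460,300),2.4); s=telemetry.observe(); print(s['position'],s['tool_rot'],s['ft_force'],s['q'])
E
```

```text
[ 0.55280456 -0.16278505  0.21477374] [[-0.91287035 -0.40824516  0.00190013]
 [-0.40824754  0.91287062 -0.00108681]
 [-0.00129089 -0.00176784 -0.9999976 ]] [-0.66492601  0.91633094  0.21072223] [-2.81716262e+01  2.62134990e+01  7.41960534e+01 -3.55423922e-03
  7.94650766e+01 -1.42265732e+02]
```

View pics/w2.png

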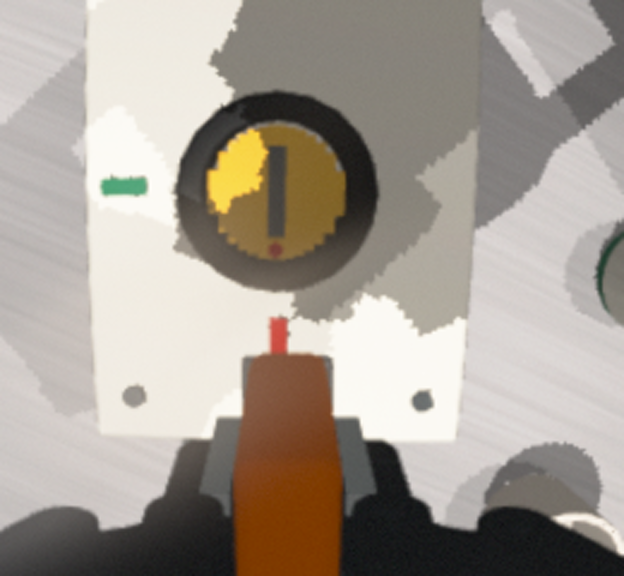

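The wrist crop shows the slot at crop (277,192), i.e. image (315,140), along the image's vertical. The red dot is at (276,250) and the collar tip at (287,370), so the key needs a small sideways shift. I'll measure this.

```bash
python3 - <<'E'
from h import *
d=dict(np.load('wrist.npz')); t,P=wcloud(d); hsv=cv2.cvtColor(d['image'],cv2.COLOR_RGB2HSV); H,S,V=[hsv[...,i].astype(int) for i in range(3)]
v,u=np.mgrid[0:400,0:640]
br=(H>12)&(H<32)&(S>90)&(v>95)&(v<170)&(u>280)&(u<350)&(abs(P[...,2]-.110)<.01)
hull=cv2.convexHull(np.argwhere(br)[:,::-1].astype(np.int32)); m=np.zeros((400,640),np.uint8); cv2.fillConvexPoly(m,hull,1); 
m=cv2.erode(m,np.ones((5,5)))>0
sl=m&(S<90)&(v<162)
print('n',br.sum(),sl.sum(),'brass z',np.median(P[br][:,2]),'slot px',u[sl].mean(),v[sl].mean())
# project via plane z=.110 with rays
zt=np.median(t[br][:,2]); K=d['K'];T=d['hand_eye']
def pl(uu,vv,z):
    x=(uu-K[0,2])/K[0,0];y=(vv-K[1,2])/K[1,1];r=np.hypot(x,y)+1e-9
    n=np.stack([x/r*np.tan(r),y/r*np.tan(r),np.ones_like(r)],-1)@T[:3,:3].T; return T[:3,3]+n*((z-T[2,3])/n[...,2])[...,None]
q=pl(u[sl],v[sl],zt); print('slot tool',q.mean(0).round(4),rect(q[:,:2]))
q=pl(u[br],v[br],zt); print('brass tool zt',zt,cv2.minEnclosingCircle((q[:,:2]*1000).astype(np.float32)))
lid=(S<60)&(abs(P[...,2]-.085)<.004)&(v<245)&(u<420); print('lid z',np.median(P[lid][:,2]),rect(t[lid][:,:2]),rect(P[lid][:,:2]))
k=(t[...,2]<.06)&(t[...,2]>-.03)&(v>200)&(v<320)&(u>285)&(u<350)
for vv in range(206,300,6):
    w=k[vv]; 
    if w.any(): print(vv,np.flatnonzero(w)[[0,-1]],'x',np.median(t[vv][w][:,0]).round(4),'y',t[vv][w][:,1].min().round(4),t[vv][w][:,1].max().round(4),'z',np.median(t[vv][w][:,2]).round(4))
E
```

```text
n 2247 256 brass z 0.10888271024240143 slot px 315.140625 139.02734375
slot tool [ 0.0481 -0.0023  0.1055] (array([47.7,  5.5]), 26.9, 20.1, 0.2)
brass tool zt 0.10552342461112987 ((48.35756301879883, -2.4045252799987793), 21.812429428100586)
lid z 0.08385178508631348 (array([  49.3, -127.6]), 386.5, 184.4, 90.9) (array([ 559.9, -299.4]), 386.5, 184.4, 113.2)
212 [301 338] x 0.0202 y -0.0086 0.0104 z 0.0224
218 [301 338] x 0.0202 y -0.0087 0.0104 z 0.0138
224 [301 338] x 0.0203 y -0.0087 0.0106 z 0.0058
230 [301 338] x 0.0203 y -0.0088 0.0105 z -0.0013
236 [290 349] x 0.0199 y -0.0131 0.0149 z -0.0068
242 [286 349] x 0.02 y -0.0153 0.0143 z -0.0128
248 [286 349] x 0.02 y -0.0136 0.0136 z -0.018
254 [286 349] x 0.0194 y -0.0129 0.013 z -0.0217
260 [286 349] x 0.0175 y -0.0125 0.0125 z -0.0226
266 [286 349] x 0.0151 y -0.0118 0.0122 z -0.0224
272 [286 349] x 0.0127 y -0.0113 0.0115 z -0.0225
278 [286 349] x 0.0104 y -0.0108 0.0113 z -0.0228
284 [286 349] x 0.0081 y -0.0104 0.0108 z -0.023
290 [293 347] x 0.0054 y -0.0087 0.0105 z -0.0228
296 [293 346] x 0.0027 y -0.0088 0.0106 z -0.0226
```

send_rows(deltas=[[[0.048,-0.003,0,0,0,0,-1],[0,0,0.02,0,0,0,-1],[0,0,0.015,0,0,0,-1],[0,0,0.005,0,0,0,-1],[0,0,0,0,0,0,-1],[0,0,0,0,0,0,-1]]])

```text
time_s: 6.32
position: [0.5101, -0.1851, 0.1742]
tool_rot: [[-0.913, -0.408, 0.001], [-0.408, 0.913, -0.001], [-0.001, -0.001, -1.0]]
ft_force: [-0.6, -0.3, -1.4]
grip_width: 0.0152
gripper_force: 58.7
```

```bash
python3 - <<'E'
from h import *
s=telemetry.observe();print(s['position'],s['ft_force'],s['wrist_torque'])
a=cam('scene');b=cam('side')
A=cv2.resize(a['image'][130:210,225:305],(400,400),interpolation=cv2.INTER_CUBIC);B=cv2.resize(b['image'][190:290,280:380],(400,400),interpolation=cv2.INTER_CUBIC)
save('close1',np.hstack([A,B]))
E
```

```text
[ 0.51009638 -0.18510943  0.17416651] [-0.61042158 -0.32453581 -1.42689098] [-0.00901327 -0.00568395 -0.04141665]
```

View pics/close1.png

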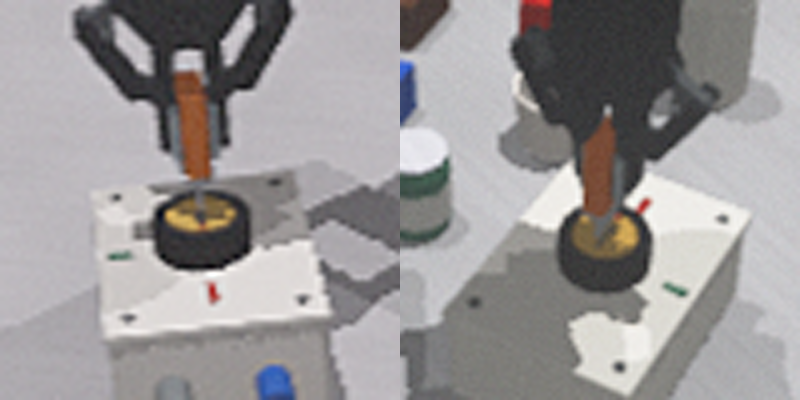

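Both views show the blade just above the slot (left (203,215), right (605,235)). I'll lower it in small steps and watch the force.

send_rows(deltas=[[[0,0,0.002,0,0,0,-1],[0,0,0.002,0,0,0,-1],[0,0,0.001,0,0,0,-1],[0,0,0.001,0,0,0,-1],[0,0,0.001,0,0,0,-1],[0,0,0,0,0,0,-1]]])

```text
time_s: 7.18
position: [0.5097, -0.185, 0.1663]
tool_rot: [[-0.913, -0.408, -0.0], [-0.408, 0.913, 0.0], [0.0, 0.0, -1.0]]
ft_force: [0.3, -0.7, -0.5]
grip_width: 0.0156
gripper_force: 58.7
```

send_rows(deltas=[[[0,0,0.001,0,0,0,-1],[0,0,0.001,0,0,0,-1],[0,0,0.001,0,0,0,-1],[0,0,0,0,0,0,-1]]])

```text
time_s: 7.68
position: [0.5097, -0.185, 0.1632]
tool_rot: [[-0.913, -0.408, -0.0], [-0.408, 0.913, 0.0], [0.0, 0.0, -1.0]]
ft_force: [0.5, 0.1, -1.2]
grip_width: 0.0156
gripper_force: 58.7
```

send_rows(deltas=[[[0,0,0.001,0,0,0,-1],[0,0,0.001,0,0,0,-1],[0,0,0,0,0,0,-1]]])

```text
time_s: 8.05
position: [0.5098, -0.185, 0.1616]
tool_rot: [[-0.913, -0.408, 0.0], [-0.408, 0.913, -0.0], [-0.0, -0.0, -1.0]]
ft_force: [0.2, 1.7, 2.3]
grip_width: 0.0155
gripper_force: 59.4
```

send_rows(deltas=[[[0,0,0.001,0,0,0,-1],[0,0,0.001,0,0,0,-1],[0,0,0.001,0,0,0,-1],[0,0,0,0,0,0,-1]]])

```text
time_s: 8.55
position: [0.5098, -0.1851, 0.1584]
tool_rot: [[-0.913, -0.408, 0.0], [-0.408, 0.913, -0.0], [-0.0, -0.0, -1.0]]
ft_force: [-1.5, 0.8, 5.9]
grip_width: 0.0153
gripper_force: 59.4
```

send_rows(deltas=[[[0,0,0.0008,0,0,0,-1],[0,0,0,0,0,0.08,-1],[0,0,0,0,0,0.08,-1],[0,0,0,0,0,0.08,-1],[0,0,0,0,0,0.08,-1]]])

```text
time_s: 9.18
position: [0.51, -0.1853, 0.1579]
tool_rot: [[-0.995, -0.097, 0.001], [-0.097, 0.995, -0.001], [-0.001, -0.001, -1.0]]
ft_force: [-0.6, -0.6, 5.6]
grip_width: 0.0154
gripper_force: 59.6
```

```bash
python3 - <<'E'
from h import *
s=telemetry.observe();print(s['position'],s['ft_force'],s['wrist_torque'],s['q'])
E
```

```text
[ 0.51004275 -0.18533381  0.15791026] [-0.59328877 -0.57226189  5.625113  ] [-0.09350586  0.03217012  0.06444856] [-3.24698769e+01  2.63306854e+01  8.45099956e+01 -1.10043623e-02
  6.90676512e+01 -1.28056956e+02]
```

send_rows(deltas=[[[0,0,0.0005,0,0,0.1,-1],[0,0,0,0,0,0.1,-1],[0,0,0,0,0,0.1,-1],[0,0,0,0,0,0.1,-1]]])

```text
time_s: 9.68
position: [0.5101, -0.1854, 0.1575]
tool_rot: [[-0.954, 0.298, 0.001], [0.298, 0.954, -0.001], [-0.002, -0.001, -1.0]]
ft_force: [0.0, -1.6, 6.0]
grip_width: 0.0152
gripper_force: 59.7
```

```bash
python3 - <<'E'
from h import *
s=telemetry.observe();print(s['position'],s['ft_force'],s['wrist_torque'],s['q'])
E
```

```text
[ 0.5101041  -0.18542168  0.1574688 ] [ 0.03084504 -1.62293033  5.9535331 ] [-0.1461401   0.07633998  0.0759463 ] [-3.24713273e+01  2.63620547e+01  8.45398582e+01 -1.83440846e-02
  6.89894494e+01 -1.05103930e+02]
```

send_rows(deltas=[[[0,0,0,0,0,0.1,-1],[0,0,0,0,0,0.1,-1],[0,0,0,0,0,0.1,-1],[0,0,0,0,0,0.1,-1],[0,0,0,0,0,0.1,-1],[0,0,0,0,0,0.1,-1],[0,0,0,0,0,0.1,-1]]])

```text
time_s: 10.55
position: [0.5101, -0.1856, 0.1575]
tool_rot: [[-0.538, 0.843, 0.002], [0.843, 0.538, -0.002], [-0.002, 0.0, -1.0]]
ft_force: [-0.3, -2.0, 6.1]
grip_width: 0.0152
gripper_force: 59.7
```

```bash
python3 - <<'E'
from h import *
s=telemetry.observe();print(s['position'],s['ft_force'],s['wrist_torque'],s['q'])
E
```

```text
[ 0.51010705 -0.18559682  0.1575107 ] [-0.26680484 -1.95631068  6.12423821] [-0.2661874   0.07770549 -0.01263864] [-3.24798034e+01  2.63608888e+01  8.45337592e+01 -3.62368123e-02
  6.89817134e+01 -6.49953786e+01]
```

send_rows(deltas=[[[0,0,0,0,0,0.06,-1],[0,0,0,0,0,0.06,-1],[0,0,0,0,0,0.06,-1],[0,0,0,0,0,0,-1]]])

```text
time_s: 11.05
position: [0.5101, -0.1857, 0.1575]
tool_rot: [[-0.38, 0.925, 0.001], [0.925, 0.38, -0.002], [-0.002, 0.001, -1.0]]
ft_force: [-0.5, -1.5, 6.0]
grip_width: 0.0151
gripper_force: 59.7
```

```bash
python3 - <<'E'
from h import *
s=telemetry.observe();print(s['position'],s['ft_force'],s['wrist_torque'],s['q'])
E
```

```text
[ 0.51010827 -0.18566272  0.1575053 ] [-0.51683291 -1.46393071  6.00031995] [-0.35894813  0.05980313  0.02708863] [-3.24832514e+01  2.63629624e+01  8.45310580e+01 -4.23201670e-02
  6.89799971e+01 -5.48307494e+01]
```

send_rows(deltas=[[[0,0,0,0,0,0.03,-1],[0,0,-0.001,0,0,0.03,-1],[0,0,-0.001,0,0,0.02,-1],[0,0,-0.001,0,0,0,-1],[0,0,0,0,0,0,-1]]])

```text
time_s: 11.68
position: [0.5099, -0.1855, 0.1602]
tool_rot: [[-0.306, 0.952, 0.001], [0.952, 0.306, -0.001], [-0.001, 0.0, -1.0]]
ft_force: [0.8, -4.0, 3.5]
grip_width: 0.0152
gripper_force: 59.4
```

```bash
python3 - <<'E'
from h import *
s=telemetry.observe();print(s['position'],s['ft_force'],s['wrist_torque'],s['q'])
E
```

```text
[ 0.50994972 -0.18548616  0.16018243] [ 0.83715149 -4.01963106  3.4866001 ] [-0.74774669 -0.16010123  0.03392365] [-3.24801642e+01  2.61853748e+01  8.43275189e+01 -3.29236959e-02
  6.94092640e+01 -5.03039643e+01]
```

send_rows(deltas=[[[0,0,-0.001,0,0,-0.03,-1],[0,0,-0.001,0,0,-0.04,-1],[0,0,-0.004,0,0,0,-1],[0,0,-0.005,0,0,0,-1],[0,0,-0.01,0,0,0,-1],[0,0,-0.034,0,0,0,-1],[-0.05,0,0,0,0,0,-1],[0,0,0,0,0,0,-1]]])

```text
time_s: 12.68
position: [0.5289, -0.2337, 0.2154]
tool_rot: [[-0.37, 0.929, 0.001], [0.929, 0.37, -0.001], [-0.001, 0.001, -1.0]]
ft_force: [-0.4, 0.1, -0.9]
grip_width: 0.0155
gripper_force: 58.7
```

```bash
python3 - <<'E'
from h import *
s=telemetry.observe();print(s['position'],s['ft_force'],s['wrist_torque'])
d=cam('wrist'); save('w3',d['image'],(200,60,460,300),2.4)
t,P=wcloud(d); v,u=np.mgrid[0:400,0:640]
k=(t[...,2]<.06)&(t[...,2]>-.03)&(u>285)&(u<350)
for vv in range(206,300,12):
    w=k[vv]; 
    if w.any(): print(vv,'x',np.median(t[vv][w][:,0]).round(4),'y',t[vv][w][:,1].min().round(4),t[vv][w][:,1].max().round(4),'z',np.median(t[vv][w][:,2]).round(4))
E
```

```text
[ 0.5288574  -0.23366399  0.21543406] [-0.43062928  0.06189661 -0.8601905 ] [ 0.03827489  0.01292077 -0.02754966]Traceback (most recent call last):
  File "<stdin>", line 4, in <module>
  File "h.py", line 23, in wcloud
    T=d['hand_eye']; t=n@T[:3,:3].T+T[:3,3]; return t, t@d['rot'].T+d['pos']
                                                         ~^^^^^^^
KeyError: 'rot'
```

View pics/w3.png

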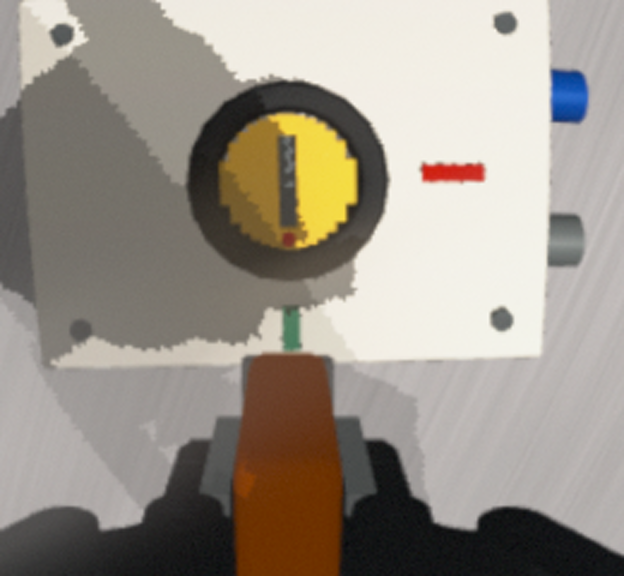

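The wrist view shows the slot, at crop (288,180), pointing at the green mark (291,330), with the red dot at (288,240). The cam is flush and locked, and the key sits unchanged in the jaws. I'm going back to the stand.

send_rows(deltas=[[[0,0,-0.04,0,0,0,-1],[0.0483,0.0296,0,0,0,0,-1],[0.0483,0.0296,0,0,0,0,-1],[0.0483,0.0296,0,0,0,0,-1],[0.0483,0.0296,0,0,0,0,-1],[0.0483,0.0296,0,0,0,0,-1],[0.0483,0.0296,0,0,0,0,-1],[0.0483,0.0296,0,0,0,0,-1],[0.0483,0.0296,0,0,0,0,-1],[0,0,0,0,0,-0.168,-1],[0,0,0,0,0,-0.168,-1],[0,0,0,0,0,-0.168,-1]]])

```text
time_s: 14.22
position: [0.6034, 0.2162, 0.2551]
tool_rot: [[-0.778, 0.628, -0.001], [0.628, 0.778, 0.0], [0.001, -0.001, -1.0]]
ft_force: [-0.5, -0.6, -0.8]
grip_width: 0.0154
gripper_force: 58.8
```

send_rows(deltas=[[[0,0,0,0,0,-0.168,-1],[0,0,0,0,0,-0.168,-1],[0,0,0,0,0,-0.168,-1],[0,0,0,0,0,-0.168,-1],[0,0,0,0,0,-0.168,-1],[0,0,0,0,0,-0.168,-1],[0,0,0,0,0,-0.168,-1],[-0.04,0,0.04,0,0,0,-1],[0,0,0,0,0,0,-1],[0,0,0,0,0,0,-1]]])

```text
time_s: 15.48
position: [0.6391, 0.2345, 0.2158]
tool_rot: [[-0.882, -0.471, 0.0], [-0.471, 0.882, 0.0], [-0.0, -0.0, -1.0]]
ft_force: [0.6, -0.1, -1.8]
grip_width: 0.0154
gripper_force: 58.8
```

```bash
python3 - <<'E'
from h import *
cam('wrist'); d=dict(np.load('wrist.npz')); print(d['pos'],d['rot'].round(4)[:,0]); save('w4',d['image'],(200,60,460,300),2.4)
t,P=wcloud(d); v,u=np.mgrid[0:400,0:640]; hsv=cv2.cvtColor(d['image'],cv2.COLOR_RGB2HSV); H,S,V=[hsv[...,i].astype(int) for i in range(3)]
m=(v<240)&(abs(P[...,2]-.045)<.004)&(u>240)&(u<400)
k,l,s,c=cv2.connectedComponentsWithStats(m.astype(np.uint8)); i=1+np.argmax(s[1:,4]); m=l==i
print('stand',P[m].mean(0).round(4),c[i],rect(t[m][:,:2]),rect(P[m][:,:2]))
# pocket: holes inside the stand top outline
f=np.zeros((400,640),np.uint8); cs,_=cv2.findContours(m.astype(np.uint8),0,2); cv2.drawContours(f,[max(cs,key=cv2.contourArea)],-1,1,-1)
f=cv2.erode(f,np.ones((5,5)))>0; h=f&(P[...,2]<.041)
if h.any(): print('pocket px',u[h].mean(),v[h].mean(),h.sum(),'V',V[h].mean())
K=d['K'];T=d['hand_eye']
uu,vv=u[h].astype(float),v[h].astype(float);x=(uu-K[0,2])/K[0,0];y=(vv-K[1,2])/K[1,1];r=np.hypot(x,y)
n=np.stack([x/r*np.tan(r),y/r*np.tan(r),np.ones_like(r)],-1)@T[:3,:3].T; q=T[:3,3]+n*((t[m][:,2].mean()-T[2,3])/n[:,2])[:,None]
print('pocket tool',q.mean(0).round(4),rect(q[:,:2]))
k=(t[...,2]<.06)&(t[...,2]>-.03)&(u>285)&(u<350)
for vv in range(212,300,12):
    w=k[vv]; print(vv,'x',np.median(t[vv][w][:,0]).round(4),'y',t[vv][w][:,1].min().round(4),t[vv][w][:,1].max().round(4),'z',np.median(t[vv][w][:,2]).round(4))
E
```

```text
[0.63909918 0.23448647 0.21583007] [-8.820e-01 -4.713e-01 -2.000e-04]
stand [0.6058 0.212  0.0452] [314.26428728 142.05714911] (array([39.8, -3.7]), 70.7, 60.5, 179.8) (array([605.7, 212.4]), 70.7, 60.5, 28.3)
pocket px 315.0 142.0159574468085 188 V 68.36702127659575
pocket tool [ 0.0401 -0.0034  0.1706] (array([40.1, -3.4]), 24.4, 5.6, 0.1)
212 x 0.0201 y -0.0087 0.0103 z 0.0226
224 x 0.0202 y -0.0088 0.0105 z 0.0057
236 x 0.0201 y -0.0131 0.0148 z -0.0073
248 x 0.0198 y -0.0137 0.0134 z -0.0178
260 x 0.0174 y -0.0125 0.0124 z -0.0224
272 x 0.0126 y -0.0114 0.0115 z -0.0224
284 x 0.0079 y -0.0105 0.0108 z -0.0229
296 x 0.0025 y -0.0089 0.0105 z -0.0225
```

View pics/w4.png

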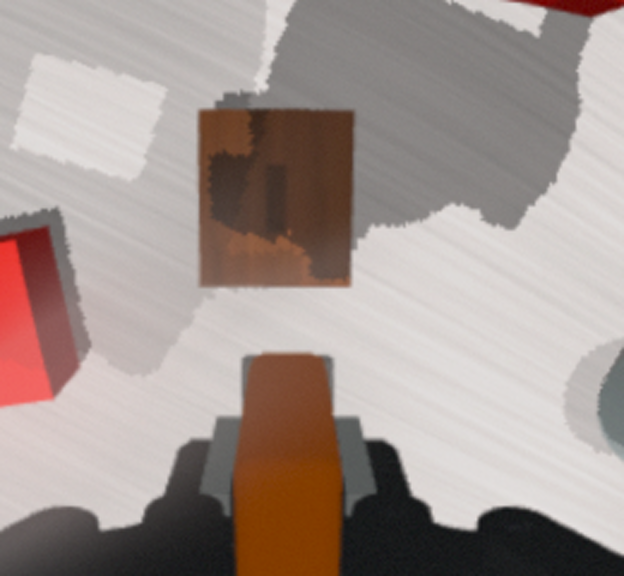

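The pocket is at crop (276,197), aligned with the key, at tool offset (40, -4) mm after the 0.8 mm grip offset.

send_rows(deltas=[[[0.04,-0.004,0,0,0,0,-1],[0,0,0.04,0,0,0,-1],[0,0,0.04,0,0,0,-1],[0,0,0.022,0,0,0,-1],[0,0,0.002,0,0,0,-1],[0,0,0.002,0,0,0,-1],[0,0,0.002,0,0,0,-1],[0,0,0.002,0,0,0,-1],[0,0,0.002,0,0,0,-1],[0,0,0,0,0,0,-1]]])

```text
time_s: 16.77
position: [0.6062, 0.2118, 0.1029]
tool_rot: [[-0.882, -0.471, -0.0], [-0.471, 0.882, -0.0], [0.0, 0.0, -1.0]]
ft_force: [-0.9, 0.0, -0.8]
grip_width: 0.0155
gripper_force: 58.8
```

send_rows(deltas=[[[0,0,0.002,0,0,0,-1],[0,0,0.002,0,0,0,-1],[0,0,0.002,0,0,0,-1],[0,0,0,0,0,0,-1]]])

```text
time_s: 17.27
position: [0.6062, 0.2118, 0.0968]
tool_rot: [[-0.882, -0.471, -0.0], [-0.471, 0.882, -0.0], [0.0, 0.0, -1.0]]
ft_force: [-0.8, 0.0, -0.9]
grip_width: 0.0151
gripper_force: 58.8
```

In the pocket with no force; I'll lower it the rest of the way.

send_rows(deltas=[[[0,0,0.002,0,0,0,-1],[0,0,0.002,0,0,0,-1],[0,0,0.002,0,0,0,-1],[0,0,0.002,0,0,0,-1],[0,0,0.002,0,0,0,-1],[0,0,0.001,0,0,0,-1],[0,0,0.001,0,0,0,-1],[0,0,0,0,0,0,-1]]])

```text
time_s: 18.27
position: [0.6063, 0.2118, 0.085]
tool_rot: [[-0.882, -0.471, -0.0], [-0.471, 0.882, -0.0], [0.0, 0.0, -1.0]]
ft_force: [-1.0, -0.4, -1.1]
grip_width: 0.0159
gripper_force: 58.8
```

send_rows(deltas=[[[0,0,0.0007,0,0,0,-1],[0,0,0.0007,0,0,0,-1],[0,0,0,0,0,0,-1],[0,0,0,0,0,0,-0.6],[0,0,0,0,0,0,-0.3],[0,0,0,0,0,0,0],[0,0,0,0,0,0,0.1],[0,0,0,0,0,0,0.1],[0,0,-0.02,0,0,0,0.1],[0,0,-0.04,0,0,0,0.1],[0,0,-0.06,0,0,0,0.1],[0,0,-0.05,0,0,0,0.1]]])

```text
time_s: 19.77
position: [0.6062, 0.2118, 0.256]
tool_rot: [[-0.882, -0.471, 0.001], [-0.471, 0.882, 0.0], [-0.001, -0.0, -1.0]]
ft_force: [0.2, 0.4, -0.4]
grip_width: 0.047
gripper_force: 0.0
```

send_rows(deltas=[[[0,0,0,0,0,0,0.1],[0,0,0,0,0,0,0.1],[0,0,0,0,0,0,0.1]]])

```text
time_s: 20.15
position: [0.6059, 0.2117, 0.252]
tool_rot: [[-0.882, -0.471, -0.003], [-0.471, 0.882, -0.0], [0.003, 0.001, -1.0]]
ft_force: [-0.3, 0.8, -0.2]
grip_width: 0.047
gripper_force: 0.0
```

```bash
python3 - <<'E'
from h import *
cam('wrist'); d=dict(np.load('wrist.npz')); t,P=wcloud(d); v,u=np.mgrid[0:400,0:640]; hsv=cv2.cvtColor(d['image'],cv2.COLOR_RGB2HSV); H,S,V=[hsv[...,i].astype(int) for i in range(3)]
r=(v>120)&(v<230)&(u>270)&(u<380); og=r&(H<20)&(S>180)&(V>90)&(P[...,2]>.09)
print(d['pos'],np.percentile(P[og][:,2],[5,50,95]).round(4))
for n,m in(('key',og&(P[...,2]>.1)),('stand',r&(abs(P[...,2]-.045)<.004))): print(n,m.sum(),rect(t[m][:,:2]),rect(P[m][:,:2]))
save('w5',d['image'],(250,100,390,240),4)
E
```

```text
[0.60592446 0.21172384 0.25197179] [0.1057 0.1071 0.1083]
key 445 (array([23.8,  0.2]), 84.0, 14.3, 179.7) (array([584.7, 200.8]), 83.2, 14.3, 28.3)
stand 2675 (array([-0.8,  0.5]), 69.6, 60.5, 0.2) (array([605.8, 212.4]), 69.6, 60.5, 27.9)
```

View pics/w5.png

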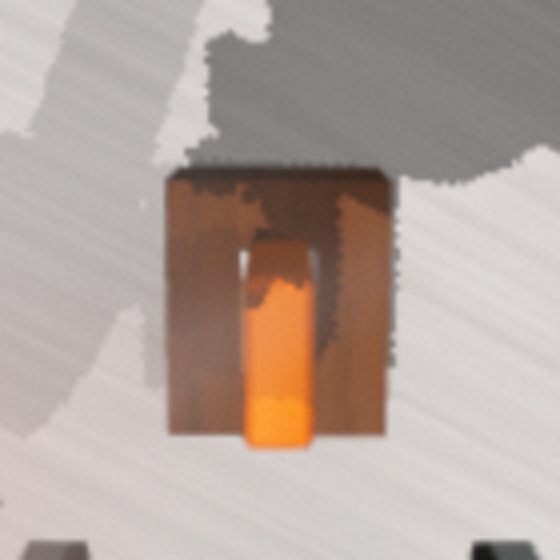

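The crop shows the key upright and centred in the stand at (280,340), with its top at z 0.107, the same as before. I'm handing in.

```bash
python3 -c "
from rig import env
print(env.close_job())"
```

```text
the job is handed in; nothing more can be done
None
```

The lid is locked, with the cam's slot and dot at the green mark in the wrist view. The key stands upright and fully home in its stand, and the job was handed in at about 20 s; no verdict came back.

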